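Gauge the paint pots and pass the right one

TASK

Of the three look-alike teal paint pots, only one is the right width: it goes down between the green jaws of the slot gauge and stops on the red shoulders. Lower that pot upright into the gauge until it is fully down on the red shoulders, then take it out and stand it in the blue-lined tray on the same board. Let go of it there, put no other pot in the tray and do not knock any pot over.

Things in the scene. Friction and masses are not known exactly. Their poses are not given: they have to be found in the camera images.
- pot_slim: Lidded paint pot standing upright: teal body 34 mm in diameter from 0 to 64 mm height, white lid 28 mm in diameter from 64 to 80 mm. 80 mm tall, about 80 g. Origin: centre of the underside; z up along the pot. Too slim: it passes both the go jaws and the no-go shoulders.
- pot_medium: Lidded paint pot standing upright: teal body 46 mm in diameter from 0 to 64 mm height, white lid 40 mm in diameter from 64 to 80 mm. 80 mm tall, about 120 g. Origin: centre of the underside; z up along the pot. The right width: it passes the go jaws and stops on the no-go shoulders.
- pot_wide: Lidded paint pot standing upright: teal body 58 mm in diameter from 0 to 64 mm height, white lid 52 mm in diameter from 64 to 80 mm. 80 mm tall, about 170 g. Origin: centre of the underside; z up along the pot. Too wide: it stops in the flared mouth above the go jaws.
- board: Fixed plywood board 160 (x) by 340 (y), 10 thick; origin: centre of underside, z up. Gauge at y -85: slot along x, 84 long, open ends, 88 wide over its walls. By height: green flared mouth 69-57, 68 narrowing to 52 wide; green go jaws 57-37, gap 52; red no-go shoulders 37-10, gap 40 (right pot stops, underside at 37). Tray at y +85: inside 110x110, blue floor at 10, rim 5 thick, top at 22. All mm.
Mind the look-alikes: they are no part of the job. Leave any pink or purple look-alike of the pot_medium alone.

How it is judged:
By the outcome, as a careful person would: the job done as asked, in the order asked, and still so for the second after the job is handed in, with the robot touching nothing.
It also fails if it takes over 45 s, if anything falls off the work surface, if the arm or the gripper's body presses on something with over 40 N, if the wrist force passes 120 N, or if a joint passes its speed limit or range.

ROBOT

A 6-joint arm with a two-finger parallel gripper is mounted at the origin on the work surface. World frame = base frame: x ahead of the robot, y to its left, z up, the work surface at z = 0. Lengths are in mm, angles in rad, forces in N, time in s.
With the tool pointing down it reaches from about 350 to 975 mm from the base axis. Payload 7.1 kg.
Tool frame: the origin (TCP) lies midway between the tips of the shut fingers; the grasp point (between the pads) lies 19 mm behind it (ctrl.grip_depth is the distance from the TCP to the grasp point, in mm); z points along the fingers, y is the line along which they close (so a half turn about z gives the same grasp; the last joint's range is limited). The gripper opens to 88 mm and grips with 3 to 60 N. Pads are 20 mm wide; open, the fingers measure 115 mm over their backs; the gripper's body (75 mm by 178 mm) begins 61 mm behind the grasp point.
Start: joints at [-1.314, 0.423, 1.63, -0, 1.089, -0.019], TCP at [170.216, -601.358, 222.675] pointing down, gripper open.
Joint ranges: [-3, 3], [-0.9, 2.11], [0.09, 2.58], [-1.31, 4.45], [0.11, 2.69], [-2.54, 2.54]. Speed limits (rad/s): [2.39, 2.39, 3.01, 3.14, 3.14, 3.14].

INTERFACE

Orientations are given as a rotation vector (axis times angle).
In Python, from workcell import get_obs, vision, ctrl gives the robot as it stands.
- The arm moves only by the tool step_arm, never from a script. Its argument "plan" is a list of rows, each a list of 7 numbers: the opening, from -1 (shut) to 1 (fully open), then the shift along the tool's x, y, z as a fraction of full scale, then the turn, a rotation vector about the tool's x, y, z as a fraction of full scale. In form: [[fingers, dx, dy, dz, wx, wy, wz], ...]. A call has 1 to 20 rows; each row shifts and turns the commanded pose from where the row before left it, along the tool's axes as they then stand; what a row does not reach is not made up. Full scale, the value 1, is 50 mm for a shift and 0.12 rad for a turn. A row lasts 1/8 s, in which the tool goes at most 62.5 mm and 10.7 degrees, less where a joint would pass 70% of its speed; a pose out of reach is approached as far as the arm can. A call with a number of a shift or a turn outside -1 to 1 is refused whole. A call with a gripper value outside its range is refused whole. The fingers move at their own pace and stop on an object; the grip force is fixed at half the most. Time passes only in rows, so rows that do not move let the fingers close. It gives the time, the measured TCP pose, the force, the opening and the grip force at its end, in the units of the state.
- get_obs(): the state, without advancing time (a new reading comes with each control period).
- vision.get_image(name): name is "scene" or "top" or "wrist"; returns a dict with "pixels" (420x560x3 uint8, red, green, blue), "depth" (420x560 float32, mm along the optical axis (not along the pixel's ray), 0 where there is no reading), "fx", "fy", "cx", "cy" (pixels), "T" (4x4, takes a point from camera to world coordinates); the wrist camera has in their place "T_tool_cam" (4x4, takes a point from camera to tool coordinates, whose origin is the TCP and whose axes are the flange's). Camera axes: x right, y down, z forward; pixel columns grow to the right and rows downward; lengths in mm; the calibration is good to about 2 mm. The wrist camera is an equidistant fisheye: a pixel r from the principal point sees the ray r / f radians off the axis. A picture is of the moment at which its call begins: read the wrist's pose just before it.
- ctrl.close_job(): hands the job in; it is judged then, once.
The state is a dict: "t": time; "qpos": joint angles; "qvel": joint speeds; "joint_torque": joint torques, N m; "ee_pos": TCP position; "orientation": TCP orientation; "ft_force": force on the tool from outside, world axes, zero at the start; "moment": the same for the moment, N m; "width": finger opening in mm; "grasp_force": force on a finger pad.
Only numpy, scipy, OpenCV 4.12 (cv2) and the standard library are available. Lean on these libraries where they do the work, as an engineer would, in place of code of your own. Each camera call takes 0.05 s, during which the arm holds its last target. There are 200 camera calls.

## Working session

There is one attempt and no reset: what is moved stays moved. The work goes in short steps, Python scripts to look and compute and a tool call to move; the robot and the scene stay as the last step left them, time stands still between calls to the robot, and variables do not carry over. Pictures are saved under pics/ and viewed, at most 10 in all, crops included, and the job is handed in when it is done.

Besides the shell and the picture viewer there is one more tool, called by a JSON object that holds its "name" and its "arguments". step_arm: Moves the arm, as the interface text tells. Its arguments: {"type":"object","properties":{"plan":{"type":"array","items":{"type":"array","items":{"type":"number","minimum":-1,"maximum":1}}}},"required":["plan"]}

```bash
mkdir -p pics
python3 - <<'E'
from workcell import get_obs, vision
import cv2,numpy as np
o=get_obs();print(o)
for n in("top","scene"):
    d=vision.get_image(n);np.savez(n+".npz",**d)
    cv2.imwrite(f"pics/{n}0.png",d["pixels"][...,::-1]);print(n,d["fx"],d["fy"],d["cx"],d["cy"],np.round(d["T"],3).tolist())
E
```

```text
{'t': 0.0, 'qpos': array([-1.31402754e+00,  4.23824061e-01,  1.63070436e+00,  1.17602205e-05,
        1.08858300e+00, -1.89973891e-02]), 'qvel': array([-0.00128193, -0.00044755, -0.0009403 ,  0.00080073,  0.0014832 ,
        0.00072668]), 'joint_torque': array([ 2.39177629e-03, -5.44615638e+01, -2.73668522e+01,  6.45225495e-02,
        2.28128023e-02, -1.28052275e-04]), 'ee_pos': array([ 170.06447182, -600.83409211,  221.90653019]), 'orientation': array([-3.11028257e+00, -4.31585302e-01,  2.66582062e-04]), 'ft_force': array([ 0.0429269 , -0.29813394,  0.88441923]), 'moment': array([-0.02956573,  0.02772614, -0.05054419]), 'grasp_force': 0.0, 'width': 87.93887085214634}
top 429.23548264622684 429.23548264622684 281.36060935015536 208.46264615710425 [[-0.011, -0.987, 0.157, 377.002], [-1.0, 0.012, 0.003, -68.329], [-0.004, -0.157, -0.988, 978.475], [0.0, 0.0, 0.0, 1.0]]
scene 546.3078769317797 546.3078769317797 281.6751113121837 196.41286686259542 [[-0.857, 0.416, -0.303, 842.352], [0.515, 0.69, -0.509, 471.308], [-0.003, -0.592, -0.806, 890.384], [0.0, 0.0, 0.0, 1.0]]
```

View pics/top0.png

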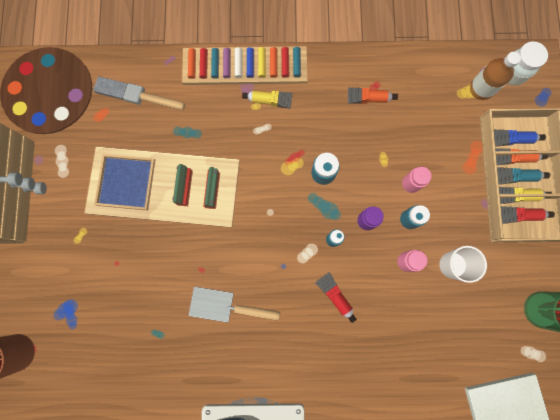

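View pics/scene0.png

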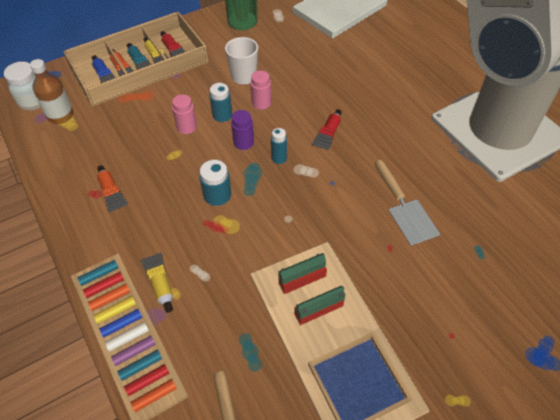

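The top view shows the teal pots at (326,168) wide, (415,217) medium and (335,238) slim. The look-alikes are pink at (417,180) and (412,261), and purple at (370,218). The gauge walls are at (182,185) and (211,188), and the tray is at (125,182). By size, (415,217) is the medium pot. I'll measure it and check with a crop.

```bash
cat > h.py <<'E'
import numpy as np,cv2
def world(d):
    D=d["depth"];v,u=np.mgrid[:420,:560]
    P=np.stack([(u-d["cx"])/d["fx"]*D,(v-d["cy"])/d["fy"]*D,D],-1)
    W=P@d["T"][:3,:3].T+d["T"][:3,3];W[D==0]=np.nan
    return W
E
python3 - <<'E'
from h import *
for n in("top","scene"):
    d=np.load(n+".npz");W=world(d);z=W[...,2];hsv=cv2.cvtColor(d["pixels"],cv2.COLOR_RGB2HSV)
    m=((z>74)&(z<86)).astype(np.uint8)
    k,l,s,c=cv2.connectedComponentsWithStats(m)
    for i in range(1,k):
        if s[i,4]<60 or s[i,4]>3000: continue
        p=W[l==i][:,:2].astype(np.float32);cc,r=cv2.minEnclosingCircle(p)
        print(n,"lid px",c[i].round(),s[i,4],"circ",np.round(cc,1),round(r*2,1),"mean",p.mean(0).round(1),"z",np.median(z[l==i]).round(1),"rgb",np.median(d["pixels"][l==i],0))
    # gauge top & board
    H,S,V=[hsv[...,i].astype(int) for i in range(3)]
    m=((z>60)&(z<74)&(W[...,1]>20)&(W[...,1]<300)&(W[...,0]>300)&(W[...,0]<600)).astype(np.uint8)
    k,l,s,c=cv2.connectedComponentsWithStats(m)
    for i in range(1,k):
        if s[i,4]>40:
            p=W[l==i][:,:2].astype(np.float32);print(n,"wall",c[i].round(),s[i,4],[np.round(a,1) for a in cv2.minAreaRect(p)],np.median(z[l==i]))
    m=((z>6)&(z<16)&(H>90)&(H<125)&(S>80)).astype(np.uint8)
    k,l,s,c=cv2.connectedComponentsWithStats(m)
    i=1+s[1:,4].argmax();p=W[l==i][:,:2].astype(np.float32);print(n,"tray",c[i].round(),s[i,4],[np.round(a,1) for a in cv2.minAreaRect(p)],np.median(z[l==i]))
    m=((z>6)&(z<14)&(W[...,1]>0)&(W[...,1]<480)&(W[...,0]>250)&(W[...,0]<650)).astype(np.uint8)
    k,l,s,c=cv2.connectedComponentsWithStats(cv2.morphologyEx(m,cv2.MORPH_CLOSE,np.ones((5,5))))
    i=1+s[1:,4].argmax();p=W[(l==i)&(m>0)][:,:2].astype(np.float32);print(n,"board",c[i].round(),s[i,4],[np.round(a,1) for a in cv2.minAreaRect(p)])
d=np.load("top.npz")["pixels"][140:290,80:450,::-1]
cv2.imwrite("pics/crop.png",cv2.resize(d,None,fx=2.1,fy=2.1,interpolation=cv2.INTER_CUBIC))
E
```

```text
top lid px [527.  66.] 62 circ [ 839.8 -622.6] 41.7 mean [ 835.2 -616.6] z 80.4 rgb [163.5 160.5 154. ]
top lid px [490.  80.] 88 circ [ 814.1 -544.8] 58.2 mean [ 803.7 -532.4] z 80.5 rgb [124.5  85.   50. ]
top lid px [ 15. 152.] 138 circ [650.9 510.5] 90.8 mean [651.1 509.8] z 80.2 rgb [107.  88.  62.]
top lid px [327. 164.] 439 circ [ 616.5 -164.7] 51.7 mean [ 616.1 -164.5] z 79.8 rgb [244. 241. 237.]
top lid px [422. 175.] 272 circ [ 588.5 -368.6] 40.8 mean [ 588.1 -367.5] z 80.0 rgb [239. 147. 174.]
top lid px [ 10. 212.] 189 circ [519.2 506. ] 110.9 mean [519.7 509.6] z 80.7 rgb [109.  90.  63.]
top lid px [420. 214.] 283 circ [ 504.7 -359. ] 39.9 mean [ 504.  -358.2] z 80.1 rgb [242. 239. 235.]
top lid px [374. 216.] 279 circ [ 502.8 -261.4] 39.7 mean [ 502.5 -260.9] z 79.9 rgb [132.  73. 161.]
top lid px [337. 236.] 139 circ [ 460.1 -182.1] 27.7 mean [ 460. -182.] z 80.0 rgb [237. 236. 232.]
top lid px [469. 263.] 313 circ [ 399.2 -449.8] 76.1 mean [ 399.9 -453. ] z 82.9 rgb [219. 211. 199.]
top lid px [417. 260.] 293 circ [ 408.6 -347.6] 39.5 mean [ 408.4 -346.9] z 79.9 rgb 
[... 1482 characters left out ...]
04.4 -259.7] 43.0 mean [ 505.5 -257.8] z 79.3 rgb [105.  55. 129.]
scene lid px [278. 134.] 130 circ [ 461.5 -180. ] 30.2 mean [ 462.9 -178.9] z 79.6 rgb [203.5 196.  191.5]
scene lid px [213. 171.] 485 circ [ 618.1 -162.2] 52.8 mean [ 618.9 -160.5] z 79.7 rgb [216. 208. 203.]
scene wall [307. 262.] 263 [array([566.8,  93.4]), array([12.7, 65.9]), np.float64(85.3)] 65.74249778403987
scene wall [327. 294.] 168 [array([570.7, 160.6]), array([11. , 59.4]), np.float64(82.9)] 66.95227904955931
scene tray [359. 382.] 4200 [array([595.2, 294. ]), array([104.9, 105.8]), np.float64(83.9)] 10.236952011907533
scene board [344. 345.] 12964 [array([587.2, 209.9]), array([341.1, 158.4]), np.float64(84.3)]
```

View pics/crop.png

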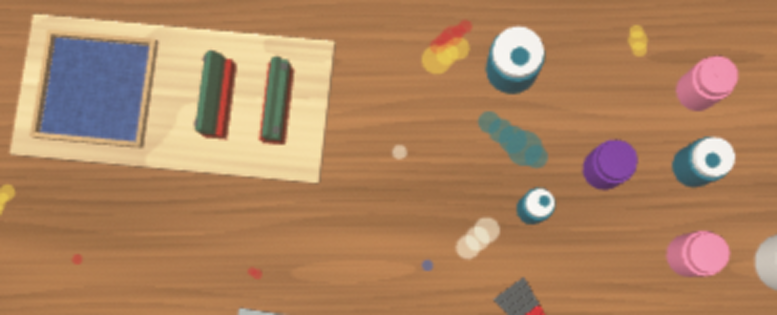

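The crop confirms it: the teal pot with the white lid at crop (705,160), i.e. (415,217) in the top view, has a 40 mm lid, so it is the medium pot at (504.5,-359). The 52 mm and 28 mm lids are the other two teal pots. Next I move above it.

{"name": "step_arm", "arguments": {"plan": [[1, 0.3, -0.11, 0, 0, 0, 0], [1, 0.65, -0.24, 0, 0, 0, 0], [1, 0.65, -0.24, 0, 0, 0, 0], [1, 0.65, -0.24, 0, 0, 0, 0], [1, 0.65, -0.24, 0, 0, 0, 0], [1, 0.65, -0.24, 0, 0, 0, 0], [1, 0.65, -0.24, 0, 0, 0, 0], [1, 0.65, -0.24, 0, 0, 0, 0], [1, 0.65, -0.24, 0, 0, 0, 0], [1, 0.65, -0.24, 0, 0, 0, 0], [1, 0.65, -0.24, 0, 0, 0, 0], [1, 0.65, -0.24, 0, 0, 0, 0], [1, 0.3, -0.1, 0.2, 0, 0, 0], [1, 0, 0, 0.5, 0, 0, 0], [1, 0, 0, 0, 0, 0, 0]]}}

```text
t: 1.98
ee_pos: [502.7, -357.4, 185.2]
orientation: [-3.108, -0.432, 0.006]
ft_force: [0.3, -0.3, -0.3]
width: 87.9
grasp_force: 0.0
```

```bash
cat >> h.py <<'E'
from scipy.spatial.transform import Rotation as R
def delta(o,tgt,yaw=None):
    r=R.from_rotvec(o["orientation"]);M=r.as_matrix()
    print("pos",o["ee_pos"].round(1),"t",o["t"],"yaw_y",np.arctan2(M[1,1],M[0,1]).round(4),"tilt",M[:2,2].round(4),"F",o["ft_force"].round(1),"w",round(o["width"],1),"gf",round(o["grasp_force"],1))
    print("units",((M.T@(np.array(tgt)-o["ee_pos"]))/50).round(3))
    if yaw is not None:
        G=np.array([[-np.sin(yaw),np.cos(yaw),0],[np.cos(yaw),np.sin(yaw),0],[0,0,-1]]).T
        G[:,0]=np.cross(G[:,1],G[:,2]); print("turn units",(R.from_matrix(M.T@G).as_rotvec()/0.12).round(3))
E
python3 - <<'E'
from h import *
from workcell import get_obs
o=get_obs();delta(o,(504.7,-359,26))
for n in("top","scene"):
    d=np.load(n+".npz");W=world(d);z=W[...,2]
    m=((z>60)&(z<74)&(W[...,1]>20)&(W[...,1]<230)&(W[...,0]>450)&(W[...,0]<700)).astype(np.uint8)
    k,l,s,c=cv2.connectedComponentsWithStats(m)
    for i in range(1,k):
        if s[i,4]>60:
            p=W[(l==i)][:,:2].astype(np.float32);print(n,"wall",c[i].round(),s[i,4],[np.round(a,1) for a in cv2.minAreaRect(p)])
E
```

```text
pos [ 502.7 -357.4  185.2] t 1.975 yaw_y -1.2946 tilt [-0.0041  0.0029] F [ 0.3 -0.3 -0.3] w 87.9 gf 0.0
units [0.039 0.054 3.184]
top wall [179. 182.] 213 [array([582.5, 156.1]), array([17.9, 83.7]), np.float64(86.7)]
top wall [209. 185.] 172 [array([574.9,  90.7]), array([12.1, 83.1]), np.float64(83.5)]
scene wall [302. 265.] 337 [array([576.1,  92.5]), array([14.1, 84.6]), np.float64(83.5)]
scene wall [320. 297.] 245 [array([583.2, 159.1]), array([11.1, 84.5]), np.float64(83.2)]
```

{"name": "step_arm", "arguments": {"plan": [[1, 0.04, 0.05, 0.3, 0, 0, 0], [1, 0, 0, 0.6, 0, 0, 0], [1, 0, 0, 0.6, 0, 0, 0], [1, 0, 0, 0.6, 0, 0, 0], [1, 0, 0, 0.6, 0, 0, 0], [1, 0, 0, 0.35, 0, 0, 0], [1, 0, 0, 0.13, 0, 0, 0], [1, 0, 0, 0, 0, 0, 0], [-1, 0, 0, 0, 0, 0, 0], [-1, 0, 0, 0, 0, 0, 0], [-1, 0, 0, 0, 0, 0, 0], [-1, 0, 0, 0, 0, 0, 0], [-1, 0, 0, 0, 0, 0, 0], [-1, 0, 0, 0, 0, 0, 0]]}}

```text
t: 3.72
ee_pos: [506.9, -360.5, 28.8]
orientation: [-3.112, -0.432, 0.0]
ft_force: [-0.3, 1.6, 2.0]
width: 45.7
grasp_force: 30.0
```

{"name": "step_arm", "arguments": {"plan": [[-1, 0, 0, -0.3, 0, 0, 0], [-1, 0, 0, -0.6, 0, 0, 0], [-1, 0, 0, -0.6, 0, 0, 0], [-1, 0, 0, -0.6, 0, 0, 0], [-1, 0, 0, -0.6, 0, 0, 0], [-1, 0.15, -0.34, -0.3, 0, 0, 0], [-1, 0.3, -0.65, 0, 0, 0, 0], [-1, 0.3, -0.65, 0, 0, 0, 0], [-1, 0.3, -0.65, 0, 0, 0, 0], [-1, 0.3, -0.65, 0, 0, 0, 0], [-1, 0.3, -0.65, 0, 0, 0, 0], [-1, 0.3, -0.65, 0, 0, 0, 0], [-1, 0.3, -0.65, 0, 0, 0, 0], [-1, 0.3, -0.65, 0, 0, 0, 0], [-1, 0.3, -0.65, 0, 0, 0, 0], [-1, 0.3, -0.65, 0, 0, 0, 0], [-1, 0.3, -0.65, 0, 0, 0, 0], [-1, 0.3, -0.65, 0, 0, 0, 0], [-1, 0.2, -0.6, 0, 0, 0, 0], [-1, 0.07, -0.2, 0, 0, 0, 0]]}}

```text
t: 6.22
ee_pos: [577.5, 126.5, 178.4]
orientation: [-3.111, -0.436, 0.002]
ft_force: [0.4, 0.4, -2.0]
width: 45.6
grasp_force: 30.0
```

{"name": "step_arm", "arguments": {"plan": [[-1, 0, 0, 0, 0, 0, -0.5], [-1, 0, 0, 0, 0, 0, -0.9], [-1, 0, 0, 0, 0, 0, -0.9], [-1, 0, 0, 0, 0, 0, -0.9], [-1, 0, 0, 0, 0, 0, -0.9], [-1, 0, 0, 0, 0, 0, -0.9], [-1, 0, 0, 0, 0, 0, -0.9], [-1, 0, 0, 0, 0, 0, -0.9], [-1, 0, 0, 0, 0, 0, -0.9], [-1, 0, 0, 0, 0, 0, -0.9], [-1, 0, 0, 0, 0, 0, -0.9], [-1, 0, 0, 0, 0, 0, -0.47], [-1, 0, 0, 0, 0, 0, 0], [-1, 0, 0, 0, 0, 0, 0]]}}

```text
t: 7.98
ee_pos: [578.2, 124.1, 178.6]
orientation: [-2.329, -2.108, 0.001]
ft_force: [-0.0, 0.2, -0.9]
width: 45.5
grasp_force: 30.0
```

Run:
```python
from h import *
from workcell import get_obs,vision
o=get_obs();delta(o,(579.2,124.6,66),-0.099)
for n in("top","scene"):
    d=vision.get_image(n);np.savez(n+"1.npz",**d);W=world(d);z=W[...,2]
    near=(abs(W[...,0]-o["ee_pos"][0])<60)&(abs(W[...,1]-o["ee_pos"][1])<60)&(z>120)&(z<260)
    hsv=cv2.cvtColor(d["pixels"],cv2.COLOR_RGB2HSV);teal=(hsv[...,0]>85)&(hsv[...,0]<110)&(hsv[...,1]>130)&near
    p=W[teal]; 
    if len(p): print(n,len(p),p.min(0).round(1),p.max(0).round(1))
cv2.imwrite("pics/s1.png",vision.get_image("scene")["pixels"][...,::-1])
```

```text
pos [578.2 124.1 178.6] t 7.975 yaw_y -0.0999 tilt [-0.0004 -0.0001] F [-0.   0.2 -0.9] w 45.5 gf 30.0
units [0.012 0.019 2.252]
turn units [-0.003  0.001 -0.007]
top 1 [568.6 104.  213.1] [568.6 104.  213.1]
scene 491 [556.6 114.6 151.7] [600.6 147.5 231.7]
```

View pics/s1.png

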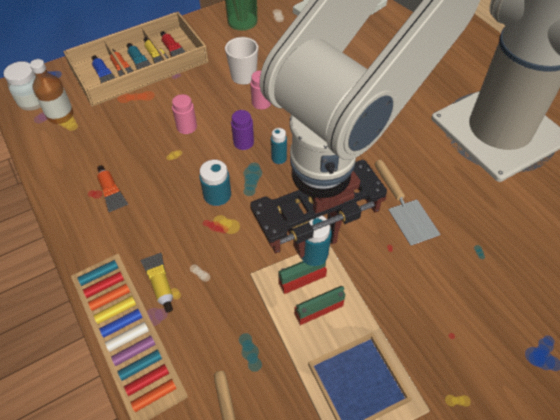

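The pot is held upright over the gauge at about (315,245), and the other pots are still standing. Now I lower it.

{"name": "step_arm", "arguments": {"plan": [[-1, 0.01, 0.02, 0.3, 0, 0, 0], [-1, 0, 0, 0.5, 0, 0, 0], [-1, 0, 0, 0.3, 0, 0, 0], [-1, 0, 0, 0.2, 0, 0, 0], [-1, 0, 0, 0.2, 0, 0, 0], [-1, 0, 0, 0.2, 0, 0, 0], [-1, 0, 0, 0.2, 0, 0, 0], [-1, 0, 0, 0.15, 0, 0, 0], [-1, 0, 0, 0.1, 0, 0, 0], [-1, 0, 0, 0, 0, 0, 0]]}}

```text
t: 9.38
ee_pos: [579.4, 124.6, 70.8]
orientation: [-2.328, -2.109, 0.001]
ft_force: [-0.7, 0.4, -1.6]
width: 45.4
grasp_force: 30.0
```

No contact yet, as expected. I'll press the last few mm gently.

{"name": "step_arm", "arguments": {"plan": [[-1, 0, 0, 0.04, 0, 0, 0], [-1, 0, 0, 0.03, 0, 0, 0], [-1, 0, 0, 0.03, 0, 0, 0], [-1, 0, 0, 0.02, 0, 0, 0], [-1, 0, 0, 0, 0, 0, 0]]}}

```text
t: 10.0
ee_pos: [579.7, 124.7, 65.8]
orientation: [2.328, 2.109, 0.0]
ft_force: [-1.3, 0.5, 4.2]
width: 45.8
grasp_force: 30.0
```

{"name": "step_arm", "arguments": {"plan": [[-1, 0, 0, 0.02, 0, 0, 0], [-1, 0, 0, 0.02, 0, 0, 0], [-1, 0, 0, 0, 0, 0, 0], [-1, 0, 0, 0, 0, 0, 0]]}}

```text
t: 10.5
ee_pos: [579.8, 124.8, 65.6]
orientation: [2.328, 2.109, 0.001]
ft_force: [-7.0, -0.8, 22.6]
width: 45.4
grasp_force: 30.0
```

Run:
```python
from h import *
from workcell import get_obs,vision
o=get_obs();delta(o,(579.2,124.6,66),-0.099)
d=vision.get_image("scene");W=world(d);z=W[...,2]
hsv=cv2.cvtColor(d["pixels"],cv2.COLOR_RGB2HSV)
w=(abs(W[...,0]-579)<24)&(abs(W[...,1]-125)<24)&(hsv[...,1]<50)&(hsv[...,2]>120)
print("white lid",w.sum(),np.nanpercentile(z[w],[1,5,50,95,99]).round(1) if w.any() else 0)
t=(abs(W[...,0]-579)<30)&(abs(W[...,1]-125)<30)&(hsv[...,0]>90)&(hsv[...,0]<110)&(hsv[...,1]>130)
print("teal z",t.sum(),np.nanpercentile(z[t],[1,5,50,95,99]).round(1))
cv2.imwrite("pics/s2.png",cv2.resize(d["pixels"][200:340,220:400,::-1],None,fx=4,fy=4,interpolation=cv2.INTER_CUBIC))
```

```text
pos [579.8 124.8  65.6] t 10.5 yaw_y -0.0987 tilt [0.0006 0.0003] F [-7.  -0.8 22.6] w 45.4 gf 30.0
units [-0.006 -0.012 -0.008]
turn units [ 0.004 -0.003  0.002]
white lid 1396 [102.1 114.5 415.  417.9 418.6]
teal z 321 [ 44.5  49.3  80.  115.9 118.3]
```

View pics/s2.png

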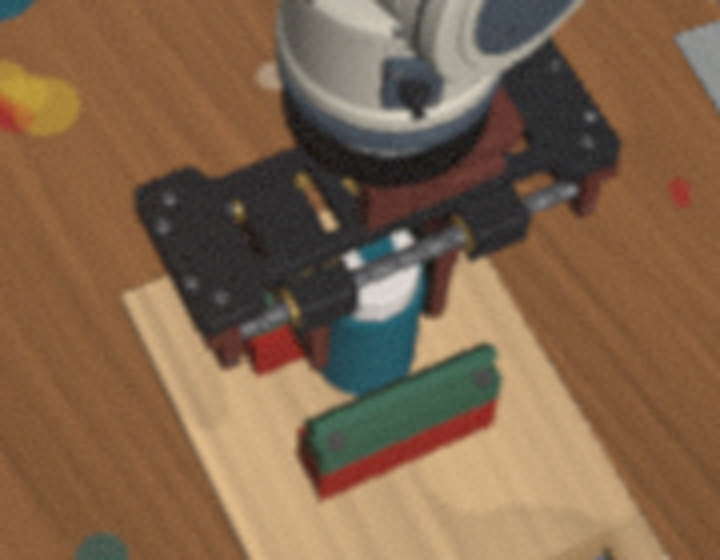

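The crop shows the pot between the jaws, held at about (370,340). TCP height minus the grip offset puts the underside at 36.8 mm, with a firm 22 N stop, so it is seated. Next: lift it out and carry it over the tray.

{"name": "step_arm", "arguments": {"plan": [[-1, 0, 0, -0.1, 0, 0, 0], [-1, 0, 0, -0.3, 0, 0, 0], [-1, 0, 0, -0.4, 0, 0, 0], [-1, 0, 0, -0.4, 0, 0, 0], [-1, 0, 0, -0.3, 0, 0, 0], [-1, 0.2, 0, 0, 0, 0, 0], [-1, 0.5, 0, 0, 0, 0, 0], [-1, 0.5, 0, 0, 0, 0, 0], [-1, 0.5, 0, 0, 0, 0, 0], [-1, 0.5, 0, 0, 0, 0, 0], [-1, 0.5, 0, 0, 0, 0, 0], [-1, 0.5, 0, 0, 0, 0, 0], [-1, 0.2, 0, 0, 0, 0, 0], [-1, 0, 0, 0.4, 0, 0, 0], [-1, 0, 0, 0.5, 0, 0, 0], [-1, 0, 0, 0.4, 0, 0, 0], [-1, 0, 0, 0.3, 0, 0, 0], [-1, 0, 0, 0, 0, 0, 0], [-1, 0, 0, 0, 0, 0, 0]]}}

```text
t: 12.92
ee_pos: [596.9, 293.9, 58.7]
orientation: [2.328, 2.109, 0.001]
ft_force: [-0.1, 0.1, -0.5]
width: 45.6
grasp_force: 30.0
```

{"name": "step_arm", "arguments": {"plan": [[-1, 0, 0, 0.15, 0, 0, 0], [-1, 0, 0, 0.15, 0, 0, 0], [-1, 0, 0, 0.05, 0, 0, 0], [-1, 0, 0, 0.03, 0, 0, 0], [-1, 0, 0, 0.02, 0, 0, 0], [-1, 0, 0, 0, 0, 0, 0]]}}

```text
t: 13.68
ee_pos: [596.3, 293.8, 38.8]
orientation: [-2.328, -2.109, 0.0]
ft_force: [-3.0, -0.2, 5.6]
width: 45.2
grasp_force: 30.0
```

The pot is on the tray floor at the expected height, with light contact. Release, then straight up.

{"name": "step_arm", "arguments": {"plan": [[0.5, 0, 0, 0, 0, 0, 0], [1, 0, 0, 0, 0, 0, 0], [1, 0, 0, 0, 0, 0, 0], [1, 0, 0, 0, 0, 0, 0], [1, 0, 0, 0, 0, 0, 0], [1, 0, 0, -0.2, 0, 0, 0], [1, 0, 0, -0.5, 0, 0, 0], [1, 0, 0, -0.6, 0, 0, 0], [1, 0, 0, -0.6, 0, 0, 0], [1, 0, 0, -0.6, 0, 0, 0], [1, 0, 0, -0.6, 0, 0, 0], [1, -0.4, 0, -0.2, 0, 0, 0], [1, -0.6, 0, 0, 0, 0, 0], [1, -0.6, 0, 0, 0, 0, 0], [1, -0.6, 0, 0, 0, 0, 0], [1, -0.6, 0, 0, 0, 0, 0], [1, -0.3, 0, 0, 0, 0, 0], [1, 0, 0, 0, 0, 0, 0]]}}

```text
t: 15.92
ee_pos: [580.7, 138.5, 203.0]
orientation: [-2.33, -2.107, 0.001]
ft_force: [-0.2, 0.9, -0.5]
width: 88.0
grasp_force: 0.0
```

Run:
```python
from h import *
from workcell import get_obs,vision
o=get_obs();delta(o,(579.2,124.6,66),-0.099)
d=vision.get_image("scene");W=world(d);z=W[...,2]
w=(abs(W[...,0]-596)<60)&(abs(W[...,1]-294)<60)&(z>84)&(z<96)
p=W[w][:,:2].astype(np.float32);print(w.sum(),cv2.minEnclosingCircle(p),np.median(z[w]))
cv2.imwrite("pics/s3.png",d["pixels"][...,::-1])
```

```text
pos [580.7 138.5 203. ] t 15.925 yaw_y -0.1004 tilt [-0.0006 -0.0001] F [-0.2  0.9 -0.5] w 88.0 gf 0.0
units [-2.780e-01 -1.000e-03  2.739e+00]
turn units [-0.005  0.001 -0.012]
565 ((595.9371337890625, 293.3779602050781), 20.413366317749023) 89.7225813136588
```

View pics/s3.png

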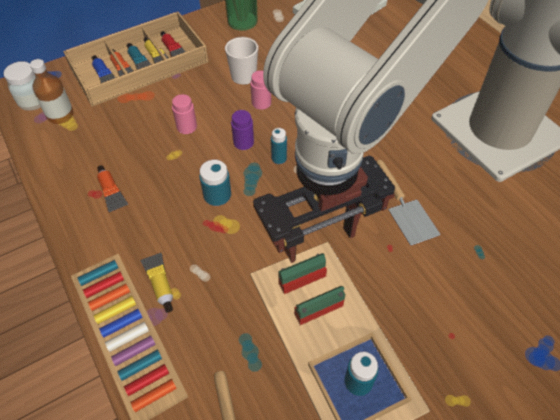

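The pot stands upright in the tray at (362,372) with its lid top at 90 mm. The visible pots are all standing and the robot is clear.

```bash
python3 -c "
from workcell import ctrl;print(ctrl.close_job())"
```

```text
the job is handed in; nothing more can be done
None
```

The medium pot was lowered into the gauge until it stopped on the red shoulders, then stood upright and released in the blue-lined tray, with no pot knocked over, and the job is handed in at about 16 s of the 45 s allowed.

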